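# Nudge a laminate plate home into the corner jig

## Robot

A 6-joint arm with a two-finger parallel gripper is mounted at the origin on the work surface. World frame = base frame: x ahead of the robot, y to its left, z up, the work surface at z = 0. Lengths are in m, angles in rad, forces in N, time in s.
With the tool pointing down it reaches from about 0.35 to 0.975 m from the base axis. Payload 4.9 kg.
Tool frame: the origin (TCP) lies at the very end of the fingers, on their centre line; the grasp point (between the pads) lies 19 mm behind it; z points along the fingers, x is the direction in which the jaws open and shut, and the axes are right-handed (so a half turn about z gives the same grasp; the last joint's range is limited). The gripper opens to 85 mm and grips with 20 to 120 N. Pads are 22 mm wide; open, the fingers measure 114 mm over their backs; the gripper's body (76 mm by 85 mm) begins 54 mm behind the grasp point. The pads swing forward as they close: fully open they stand 13 mm farther back than shut.
Start: joints at [-1.442, 0.053, 1.613, -0, 1.476, -0.119], TCP at [0.153, -0.606, 0.231] pointing down, gripper open.
Joint ranges: [-3.01, 3.01], [-1.01, 2.22], [0.06, 2.58], [-1.02, 4.17], [0.09, 2.62], [-3.14, 3.14]. Speed limits (rad/s): [2.57, 2.57, 3.14, 3.14, 3.14, 3.14].

## Interface

Orientations are given as a rotation vector (axis times angle).
In Python, from station import ctrl, get_image, calibration, job gives the robot as it stands.
- The arm moves only by the tool jog_arm, never from a script. Its argument "deltas" is a list of rows, each a list of 3 entries, a list of its own where there are three numbers: the turn, a rotation vector about the tool's x, y, z in degrees, then the shift along the tool's x, y, z in m, then the finger opening in m, from 0 to 0.0854. In form: [[[ax, ay, az], [tx, ty, tz], gripper], ...]. A call has 1 to 12 rows; each row is the pose to reach, as a shift and turn from the pose commanded when the call began, along the tool's axes at that moment; what a row does not reach only later rows make up. A row lasts 1/12 s, in which the tool goes at most 41.7 mm and 7.16 degrees, less where a joint would pass 70% of its speed; a pose out of reach is approached as far as the arm can. A call with a gripper value outside its range is refused whole. The fingers move at their own pace and stop on an object; "squeeze" is the grip in N (left out, the last holds). Time passes only in rows, so rows that repeat a pose let the fingers close. It gives the time, the measured TCP pose, the force and the opening at its end, in the units of the state.
- ctrl.get_obs(): the state, without advancing time (a new reading comes with each control period).
- get_image(name): name is "scene" or "top"; returns the picture (384x512x3 uint8, red, green, blue); there is no depth.
- calibration(name): a dict with "mtx" (3x3 intrinsics, pixels), "origin" and "rotation" of the camera in the world. Camera axes: x right, y up, looking along -z (the intrinsics and any distortion apply to the point x, -y, -z); pixel columns grow to the right and rows downward; lengths in m; the calibration is good to about 2 mm. A picture is of the moment at which its call begins. calibration takes no time and is no camera call.
- job.finish_job(): hands the job in, once; it reports no verdict.
The state is a dict: "t": time; "q": joint angles; "dq": joint speeds; "effort": joint torques, N m; "tool_pos": TCP position; "tool_rot": TCP orientation; "contact_force": force on the tool from outside, world axes, zero at the start; "wrist_torque": the same for the moment, N m; "opening": finger opening in m.
Only numpy, scipy, OpenCV 4.12 (cv2) and the standard library are available. Lean on these libraries where they do the work, as an engineer would, in place of code of your own. Each camera call takes 0.05 s, during which the arm holds its last target.

## Task

Pick up the wooden push block by its handle and, with it, gently nudge the black plate along the jig board until the plate lies flush against both wooden fences of the square corner; the plate's edges chip if it is pushed with more than 20 N, so feel for each fence. Never touch the plate with the gripper or lift it off the board. Then stand the push block upright on the bench, off the jig, let go, and leave the other things where they are.

Things in the scene. Friction and masses are not known exactly. Their poses are not given: they have to be found in the camera images.
- jig: Corner jig fixed to the bench: plywood board 280 (x) x 240 (y) x 12 mm thick; origin at the centre of its underside, z up. Two hardwood fences on it, 25 mm wide and 18 mm high above the board, form a square corner; they are clamped tight and do not give, but each may be set up to 8 mm either side of its nominal line. The true lines are not measured: feel for them
- far_line (a point): Middle of the far fence's nominal inner face, at board-top height: x = +115, y = +20 mm in the jig's frame. The fence runs along the jig's y, 100 mm to each side. Its true face (far_face in the rules) is within 8 mm of here along the jig's x
- left_line (a point): Middle of the left fence's nominal inner face, at board-top height: x = +2.5, y = +95 mm in the jig's frame. The fence runs along the jig's x, 102.5 mm to each side. Its true face (left_face in the rules) is within 8 mm of here along the jig's y
- jig_corner (a point): Nominal inner corner of the two fences, at board-top height (12 mm above the bench); at x = +115, y = +95 mm in the jig's frame; axes as the jig's. The plate belongs on the -x side of the far fence and the -y side of the left fence
- plate_center (a point): Centre (half-way up) of the loose black laminate plate, 120 (x) x 90 (y) x 10 mm, 0.13 to 0.23 kg, lying flat on the jig board short of both fences and turned by up to about 0.3 rad from the jig's axes. At home its +x edge touches the far fence and its +y edge the left fence. Dragging it over the board takes up to about 2.5 N
- plate_home (a point): The plate's corner (half-way up its thickness) that belongs in the jig's corner: +60, +45 mm from its centre
- plate_left (a point): The plate's corner at -60, +45 mm from its centre: the other end of the edge that belongs on the left fence
- plate_right (a point): The plate's corner at +60, -45 mm from its centre: the other end of the edge that belongs on the far fence
- block_center (a point): Centre (half-way up) of the wooden push block, 85 mm tall, 0.15 kg, standing on the bench: its foot is 60 (x) x 40 (y) x 22 mm high with flat upright sides; on it an upright handle 50 (x) x 22 (y) mm rises from 22 to 85 mm above the underside. This point is 42.5 mm above the underside; z up
- tin: Bystander: a low round metal tin 68 mm across and 50 mm high; origin at the centre of its underside. It and the push block may swap places
- glue: Bystander: a closed white glue bottle 60 mm across, 150 mm tall; origin at the centre of its underside
- stack: Bystander: a stack of four more such plates, about 125 x 95 x 40 mm, left of the jig; origin at the centre of its underside
- scraper: Bystander: a spatula lying on the bench near the robot
Not all that is in view belongs to the job. Of the things that look like the part that bears plate_center, the middle-sized one is meant.

How it is judged:
On the way, in this order (a step that is already met when the one before it is completed fails the run):
1. the push block is picked up off the bench (height (world z) of block_center above 0.05 m), for 0.1 s.
2. the plate lies against both fences (x of each of plate_home, plate_right in the frame of far_face above -0.0015 m and y of each of plate_home, plate_left in the frame of left_face above -0.0015 m), for 0.2 s.
At the end, for the whole second after the job is handed in: both ends of the plate's two home edges are within 1.5 mm of the fences' faces, the plate flat on the board; the push block stands upright on the bench (within 0.1 rad), off the jig; all at rest and released (all of step 2 and z of plate_center in the frame of jig_corner below 0.008 m and height (world z) of block_center below 0.047 m and angle between block_center's own z axis and vertical below 0.1 rad and contact force between push_block and jig below 0.05 N and linear speed of push_block below 0.02 m/s and linear speed of plate below 0.01 m/s); the robot touches nothing.
It fails at once if the plate is pushed with more than 20 N (contact force between push_block and plate above 20 N).
It fails at once if the gripper touches the plate (contact force between any of the fingers, the arm and plate above 0.2 N).
It fails at once if the plate is lifted off the board or ridden up on a fence (z of plate_center in the frame of jig_corner above 0.014 m).
It fails at once if a bystander is disturbed (distance of any of tin, glue, stack, scraper from where it was at the start of the episode above 0.015 m).
It also fails if it takes over 67 s, if anything falls off the work surface, if the arm or the gripper's body presses on something with over 40 N, if the wrist force passes 120 N, or if a joint passes its speed limit or range.

## Working session

There is one attempt and no reset: what is moved stays moved. The work goes in short steps, Python scripts to look and compute and a tool call to move; the robot and the scene stay as the last step left them, time stands still between calls to the robot, and variables do not carry over. Pictures are saved under pics/ and viewed, and the job is handed in when it is done.

Besides the shell and the picture viewer there is one more tool, called after ">>>" by a JSON object that holds its "name" and its "arguments". jog_arm: Moves the arm, as the interface text tells. Its arguments: {"type":"object","properties":{"deltas":{"type":"array","items":{"type":"array"}},"squeeze":{"type":"number"}},"required":["deltas"]}

```bash
ls; mkdir -p pics
python3 - <<'E'
from station import ctrl, get_image, calibration, job
import cv2
o=ctrl.get_obs(); print(o)
for n in("scene","top"):
    c=calibration(n); print(n,c)
    cv2.imwrite(f"pics/{n}0.png",cv2.resize(get_image(n)[:,:,::-1],(800,600),interpolation=cv2.INTER_CUBIC))
E
```

```text
pics
{'t': 0.0, 'q': array([-1.44203037e+00,  5.33423639e-02,  1.61427818e+00,  2.82569128e-05,
        1.47602474e+00, -1.19018397e-01]), 'dq': array([-0.00028392, -0.00139419, -0.00045028, -0.0001444 ,  0.00036932,
        0.00092746]), 'effort': array([-4.01952420e-04, -3.93677616e+01, -3.70177853e+01, -4.10254358e-05,
        6.98913209e-03,  1.87740831e-06]), 'tool_pos': array([ 0.15320185, -0.60529085,  0.23008147]), 'tool_rot': array([-2.47777151e+00,  1.92900213e+00,  2.25883796e-03]), 'contact_force': array([-0.17732678, -0.16949339,  0.29022826]), 'wrist_torque': array([ 0.01492586, -0.00233273, -0.01538689]), 'opening': 0.08559068596222906}
scene {'mtx': array([[488.85534101,   0.        , 265.37753696],
       [  0.        , 488.85534101, 199.7026267 ],
       [  0.        ,   0.        ,   1.        ]]), 'origin': array([1.27915437, 0.16895017, 1.18055266]), 'rotation': array([0.41076426, 0.50550095, 1.70345853])}
top {'mtx': array([[366.58865905,   0.        , 255.31132059],
       [  0.        , 366.58865905, 199.04316174],
       [  0.        ,   0.        ,   1.        ]]), 'origin': array([0.3452222 , 0.03038277, 1.1439988 ]), 'rotation': array([ 0.1836662 , -0.17276645, -1.53907325])}
```

View pics/scene0.png

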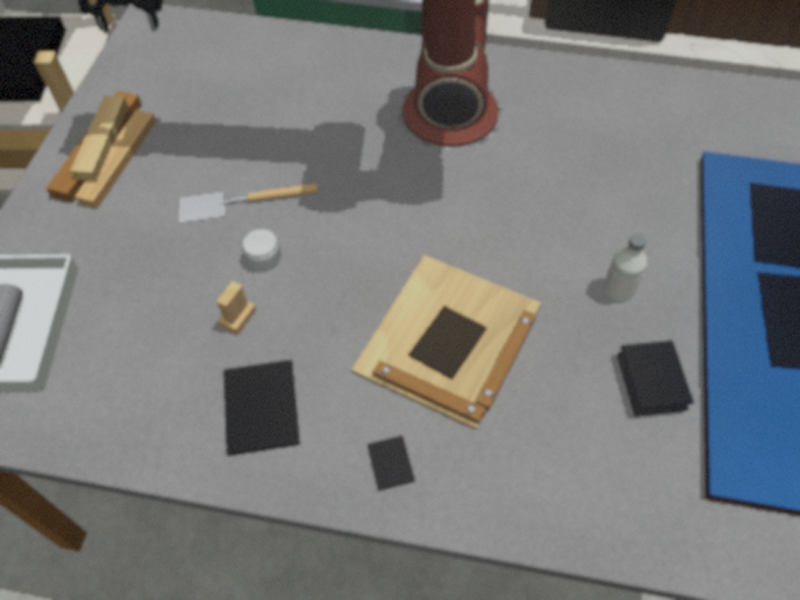

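View pics/top0.png

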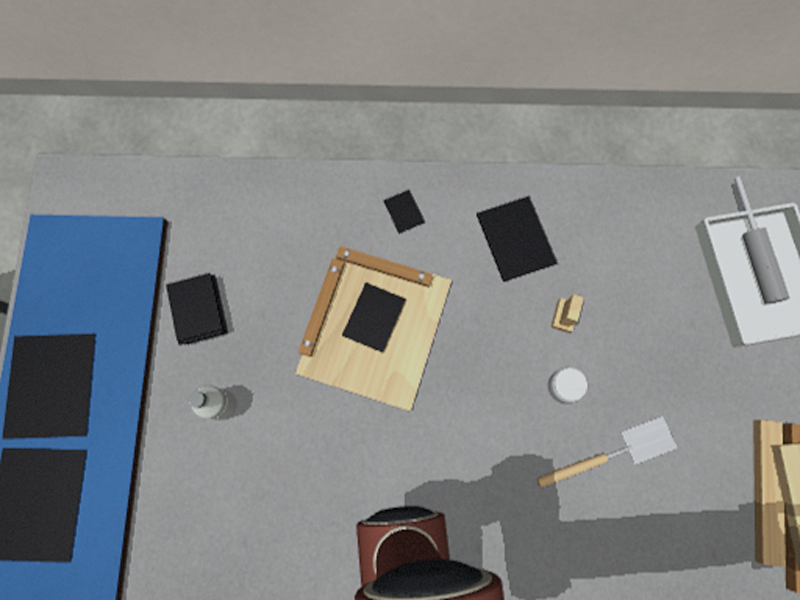

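The scene view shows the jig around (450,340) with the plate on it at (447,342) and the block at (236,308). In the top view, the jig is at (375,325), the plate at (374,317), the block at (568,313), the tin at (569,385) and the glue at (208,402). I'll enlarge crops next.

```bash
cat > h.py <<'E'
import numpy as np,cv2
from scipy.spatial.transform import Rotation as R
from station import ctrl, get_image, calibration, job
def proj(n,P):
    c=calibration(n); P=np.atleast_2d(P); q=(P-c['origin'])@R.from_rotvec(c['rotation']).as_matrix()
    q=q*[1,-1,-1]; u=q@np.array(c['mtx']).T; return u[:,:2]/u[:,2:]
def ray(n,uv,z):
    c=calibration(n); uv=np.atleast_2d(uv); d=np.c_[uv,np.ones(len(uv))]@np.linalg.inv(c['mtx']).T
    d=(d*[1,-1,-1])@R.from_rotvec(c['rotation']).as_matrix().T
    o=np.array(c['origin']); s=(z-o[2])/d[:,2]; return o+d*s[:,None]
def crop(n,x0,y0,w,h,k,f,img=None):
    im=get_image(n) if img is None else img
    c=im[y0:y0+h,x0:x0+w,::-1]; c=cv2.resize(c,(w*k,h*k),interpolation=cv2.INTER_CUBIC)
    cv2.imwrite(f,c)
E
python3 - <<'E'
from h import *
t=get_image("top"); s=get_image("scene"); np.savez("im0.npz",t=t,s=s)
crop("",185,150,114,116,5,"pics/tj.png",t)
crop("",340,180,60,40,12,"pics/tb.png",t)
crop("",222,160,128,115,5,"pics/sj.png",s)
crop("",125,170,50,50,12,"pics/sb.png",s)
print(proj("top",[0,0,0]))
E
```

```text
[[264.69063941 409.64078371]]
```

View pics/tj.png

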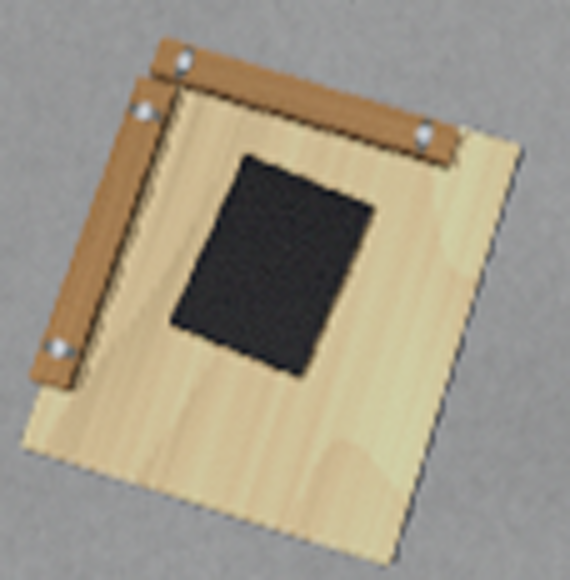

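View pics/tb.png

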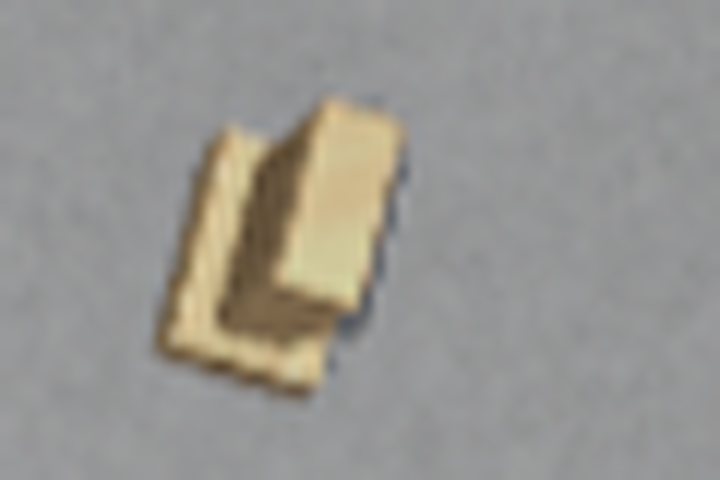

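View pics/sj.png

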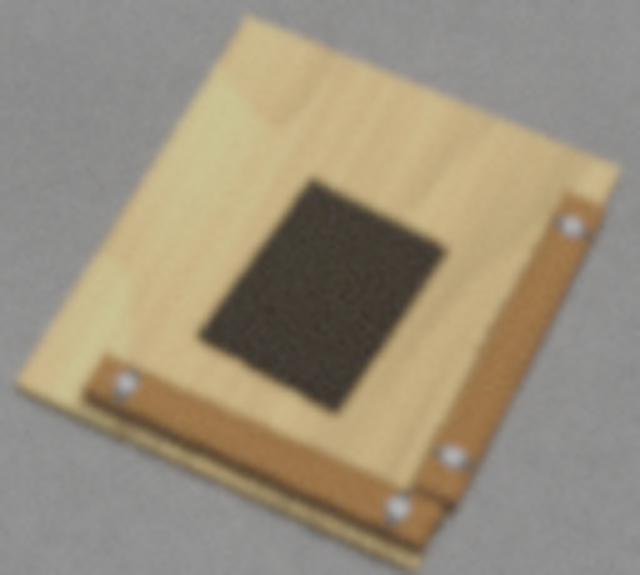

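View pics/sb.png

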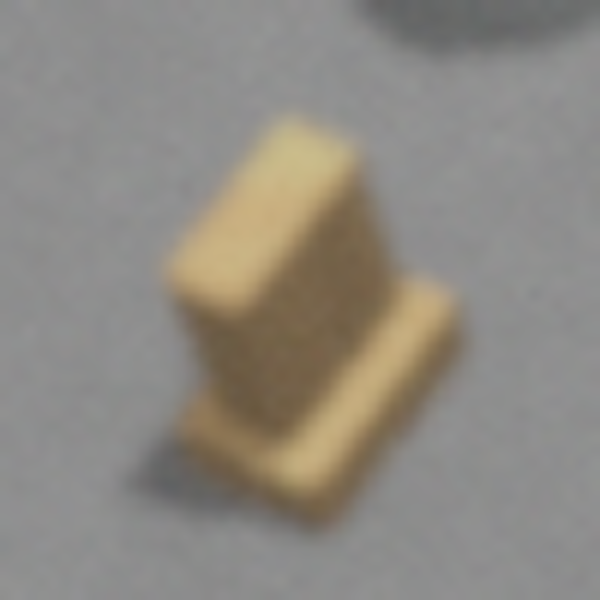

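```bash
cat > fit.py <<'E'
from h import *
from scipy.optimize import least_squares
def full(p,x0,y0,k): return (np.array(p,float)+.5)/k-.5+[x0,y0]
def fit(obs,x0):
    # obs: list (cam, local xyz, uv)
    def f(p):
        r=[]
        M=R.from_euler('z',p[2]).as_matrix()
        for c in("top","scene"):
            L=np.array([o[1] for o in obs if o[0]==c])
            if len(L)==0: continue
            U=np.array([o[2] for o in obs if o[0]==c])
            r.append((proj(c,L@M.T+[p[0],p[1],0])-U).ravel())
        return np.concatenate(r)
    s=least_squares(f,x0); return s.x,f(s.x).reshape(-1,2)
T=lambda x,y:full([x,y],185,150,5); S=lambda x,y:full([x,y],222,160,5)
a,b=.14,.12
if __name__=="__main__":
    jig=[("top",[-a,b,.012],T(22,447)),("top",[-a,-b,.012],T(392,565)),("top",[a,-b,.012],T(522,148)),
     ("scene",[-a,-b,.012],S(247,15)),("scene",[-a,b,.012],S(620,165)),("scene",[a,-b,.012],S(18,385)),("scene",[a,b,.012],S(418,568))]
    for sel in("top","scene","both"):
        pj,r=fit([o for o in jig if sel in(o[0],"both")],[.5,0,0]);print(sel,"jig",pj.round(4),np.abs(r).max().round(2))
    z=.022
    pl=[("top",[.06,.045,z],T(245,155)),("top",[.06,-.045,z],T(373,207)),("top",[-.06,-.045,z],T(302,377)),("top",[-.06,.045,z],T(172,322)),
     ("scene",[-.06,-.045,z],S(312,180)),("scene",[-.06,.045,z],S(445,250)),("scene",[.06,.045,z],S(335,410)),("scene",[.06,-.045,z],S(200,335))]
    for sel in("top","scene","both"):
        pp,r=fit([o for o in pl if sel in(o[0],"both")],[.5,0,0]);print(sel,"plate",pp.round(4),np.abs(r).max().round(2))
    TB=lambda x,y:full([x,y],340,180,12); SB=lambda x,y:full([x,y],125,170,12)
    # top view: up=+x; long axis handle
    bl=[("top",[.025,.011,.085],TB(330,97)),("top",[.025,-.011,.085],TB(405,125)),("top",[-.025,-.011,.085],TB(357,310)),("top",[-.025,.011,.085],TB(275,285)),
     ("top",[-.03,.02,.022],TB(165,340)),("top",[-.03,-.02,.022],TB(315,382)),("top",[.03,.02,.022],TB(230,128)),
     ("scene",[-.025,-.011,.085],SB(285,115)),("scene",[-.025,.011,.085],SB(362,155)),("scene",[.025,.011,.085],SB(240,310)),("scene",[.025,-.011,.085],SB(168,272)),
     ("scene",[.03,.02,.022],SB(318,500)),("scene",[-.03,.02,.022],SB(462,300)),("scene",[.03,-.02,.022],SB(185,425))]
    for sel in("top","scene","both"):
        pb,r=fit([o for o in bl if sel in(o[0],"both")],[.5,-.3,0]);print(sel,"block",pb.round(4),np.abs(r).max().round(2))
    M=R.from_euler('z',pj[2]).as_matrix()[:2,:2]
    print("plate in jig",(pp[:2]-pj[:2])@M, pp[2]-pj[2])
    # fences inner top edge
    for n,p,q in(("left",T(178,90),T(72,388)),("far",T(153,75),T(450,163))):
        P=ray("top",[p,q],.030)[:,:2]; print(n,(P-pj[:2])@M)
    for n,p,q in(("left",S(572,195),S(425,480)),("far",S(110,355),S(440,497))):
        P=ray("scene",[p,q],.030 if n=="far" else .030)[:,:2]; print("scene",n,(P-pj[:2])@M)
    print("tin",ray("top",[full([569,385],0,0,1.5625)],.05)[0], "glue",ray("top",[full([208,402],0,0,1.5625)],.15)[0],ray("scene",[full([623,290],0,0,1.5625)],.0)[0])
E
python3 fit.py
```

```text
top jig [ 0.5763  0.0892 -0.2852] 0.43
scene jig [ 0.5759  0.0902 -0.2811] 0.39
both jig [ 0.576   0.0899 -0.2822] 0.52
top plate [ 0.593   0.0916 -0.3668] 0.6
scene plate [ 0.5948  0.0911 -0.3783] 0.85
both plate [ 0.5939  0.0913 -0.3731] 0.78
top block [ 0.6067 -0.2933 -0.3069] 0.6
scene block [ 0.6063 -0.2931 -0.2837] 0.63
both block [ 0.6065 -0.2931 -0.2952] 0.72
plate in jig [0.01679425 0.00635358] -0.0908890020660163
left [[ 0.10396189  0.09872323]
 [-0.09685303  0.09892885]]
far [[ 0.10864819  0.11717928]
 [ 0.10997013 -0.08044578]]
scene left [[-0.09735535  0.10535275]
 [ 0.10113907  0.10480167]]
scene far [[ 0.10951058 -0.07721501]
 [ 0.10655092  0.11578112]]
tin [ 0.46256756 -0.28512095  0.05      ] glue [0.40744408 0.36515829 0.15      ] [0.41259298 0.3939702  0.        ]
```

```bash
cat >> h.py <<'E'
def go(pos,yaw):
    """tool delta to world pos with block/jig-type yaw (tool x = -block y)"""
    o=ctrl.get_obs(); R0=R.from_rotvec(o['tool_rot'])
    xd=np.array([np.sin(yaw),-np.cos(yaw),0]); zd=np.array([0,0,-1.]); yd=np.cross(zd,xd)
    R1=R.from_matrix(np.c_[xd,yd,zd])
    print("turn",(R0.inv()*R1).as_rotvec(degrees=True).round(2),"shift",R0.inv().apply(np.array(pos)-o['tool_pos']).round(4),"t",o['t'])
E
python3 - <<'E'
from h import *
go([.6065,-.293,.15],-.29)
E
```

```text
turn [1.000e-02 7.000e-02 3.081e+01] shift [-0.1917 -0.516   0.0809] t 0.2
```

>>> {"name": "jog_arm", "arguments": {"deltas": [[[0, 0, 30.8], [-0.192, -0.516, 0.08], 0.0854], [[0, 0, 30.8], [-0.192, -0.516, 0.08], 0.0854], [[0, 0, 30.8], [-0.192, -0.516, 0.08], 0.0854], [[0, 0, 30.8], [-0.192, -0.516, 0.08], 0.0854], [[0, 0, 30.8], [-0.192, -0.516, 0.08], 0.0854], [[0, 0, 30.8], [-0.192, -0.516, 0.08], 0.0854], [[0, 0, 30.8], [-0.192, -0.516, 0.08], 0.0854], [[0, 0, 30.8], [-0.192, -0.516, 0.08], 0.0854], [[0, 0, 30.8], [-0.192, -0.516, 0.08], 0.0854], [[0, 0, 30.8], [-0.192, -0.516, 0.08], 0.0854], [[0, 0, 30.8], [-0.192, -0.516, 0.08], 0.0854], [[0, 0, 30.8], [-0.192, -0.516, 0.08], 0.0854]]}}

```text
t: 1.2
tool_pos: [0.5575, -0.3264, 0.1597]
tool_rot: [1.878, -2.519, -0.0]
contact_force: [-0.0, -0.1, 0.5]
opening: 0.0857
```

Run:
```python
from h import *
go([.6065,-.293,.15],-.29)
```

```text
turn [ 0.01 -0.    0.02] shift [-0.046  -0.0374  0.0097] t 1.2
```

>>> {"name": "jog_arm", "arguments": {"deltas": [[[0, 0, 0], [-0.043, -0.035, 0.009], 0.0854], [[0, 0, 0], [-0.043, -0.035, 0.009], 0.0854], [[0, 0, 0], [-0.043, -0.035, 0.009], 0.0854], [[0, 0, 0], [-0.043, -0.035, 0.009], 0.0854]]}}

```text
t: 1.53
tool_pos: [0.6018, -0.2964, 0.1506]
tool_rot: [1.879, -2.517, -0.001]
contact_force: [0.9, -0.8, 0.8]
opening: 0.0854
```

Run:
```python
from h import *
go([.6065,-.293,.042],-.29)
t=get_image("top"); s=get_image("scene")
crop("",310,150,110,90,7,"pics/t1.png",t)
crop("",100,120,110,110,5,"pics/s1.png",s)
```

```text
turn [ 0.08 -0.02  0.1 ] shift [-0.0046 -0.0037  0.1086] t 1.5333
```

View pics/s1.png

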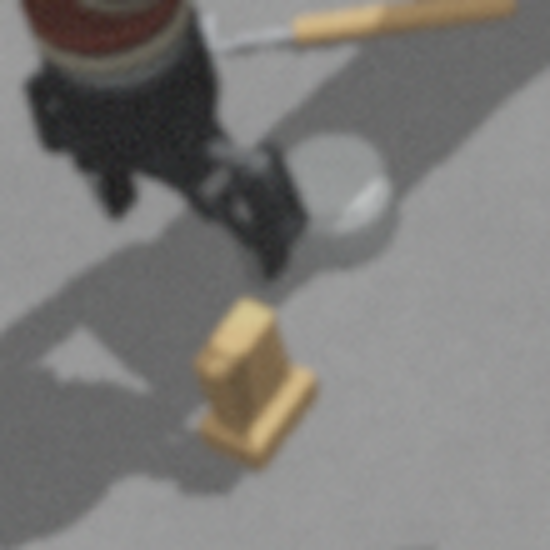

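The scene crop shows the fingers above and behind the block (235,380), with the tin clear of them. I'll descend and grip now.

>>> {"name": "jog_arm", "arguments": {"deltas": [[[0, 0, 0.1], [-0.0046, -0.0037, 0.0], 0.0854], [[0, 0, 0.1], [-0.0046, -0.0037, 0.03], 0.0854], [[0, 0, 0.1], [-0.0046, -0.0037, 0.06], 0.0854], [[0, 0, 0.1], [-0.0046, -0.0037, 0.09], 0.0854], [[0, 0, 0.1], [-0.0046, -0.0037, 0.109], 0.0854], [[0, 0, 0.1], [-0.0046, -0.0037, 0.109], 0.0854], [[0, 0, 0.1], [-0.0046, -0.0037, 0.109], 0.05], [[0, 0, 0.1], [-0.0046, -0.0037, 0.109], 0.0], [[0, 0, 0.1], [-0.0046, -0.0037, 0.109], 0.0], [[0, 0, 0.1], [-0.0046, -0.0037, 0.109], 0.0], [[0, 0, 0.1], [-0.0046, -0.0037, 0.109], 0.0], [[0, 0, 0.1], [-0.0046, -0.0037, 0.109], 0.0]], "squeeze": 60}}

```text
t: 2.63
tool_pos: [0.6079, -0.2939, 0.0441]
tool_rot: [-1.875, 2.52, -0.004]
contact_force: [-0.6, 1.6, 3.2]
opening: 0.0213
```

>>> {"name": "jog_arm", "arguments": {"deltas": [[[0, 0, 0], [0, 0, 0], 0.0], [[0, 0, 0], [0, 0, -0.01], 0.0], [[0, 0, 0], [0, 0, -0.03], 0.0], [[0, 0, 0], [0, 0, -0.05], 0.0], [[0, 0, 0], [0, 0, -0.06], 0.0], [[0, 0, 0], [0, 0, -0.06], 0.0], [[0, 0, 0], [0, 0, -0.06], 0.0], [[0, 0, 0], [0, 0, -0.06], 0.0]]}}

```text
t: 3.3
tool_pos: [0.6059, -0.2928, 0.1006]
tool_rot: [1.875, -2.52, -0.004]
contact_force: [-0.3, 0.2, -1.9]
opening: 0.0214
```

Run:
```python
from h import *
print(ctrl.get_obs()['tool_pos'],ctrl.get_obs()['contact_force'])
t=get_image("top"); s=get_image("scene")
crop("",310,150,110,90,7,"pics/t2.png",t)
crop("",100,120,110,110,5,"pics/s2.png",s)
```

```text
[ 0.6058953  -0.29284227  0.10058474] [-0.3061335   0.23827774 -1.94386303]
```

View pics/s2.png

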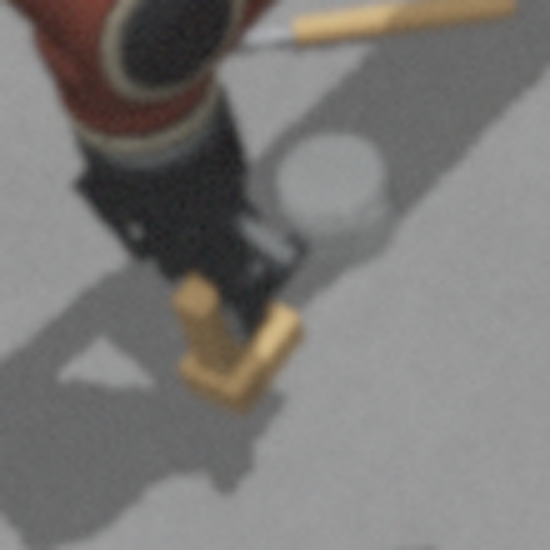

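View pics/t2.png

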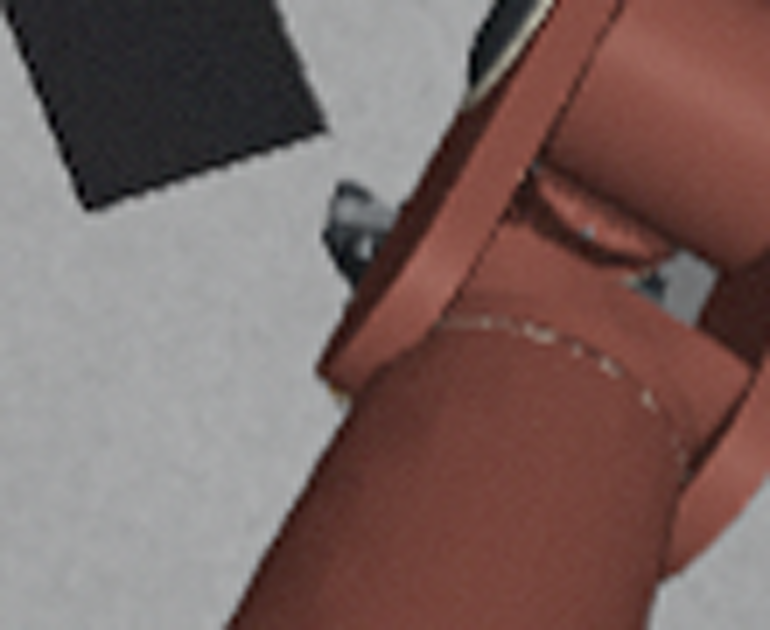

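The block has been lifted: the scene crop shows it held at (240,345), upright, and the force reads -1.9 N. Next I'll move it to the plate's -y side.

```bash
cat >> h.py <<'E'
JX,JY,JYAW=.576,.0899,-.2822
def jw(x,y,z):
    c,s=np.cos(JYAW),np.sin(JYAW); return [JX+c*x-s*y,JY+s*x+c*y,z]
def st():
    o=ctrl.get_obs(); c,s=np.cos(JYAW),np.sin(JYAW); d=o['tool_pos']-[JX,JY,0]; f=o['contact_force']
    Rm=R.from_rotvec(o['tool_rot']).as_matrix()
    print("t",o['t'],"jig xyz",np.round([c*d[0]+s*d[1],-s*d[0]+c*d[1],d[2]],4),"F jig",np.round([c*f[0]+s*f[1],-s*f[0]+c*f[1],f[2]],2),
     "yaw err deg",round(np.degrees(np.arctan2(Rm[0,0],-Rm[1,0])-JYAW),2),"tilt",Rm[:,2].round(4),"tq",o['wrist_torque'].round(2),"op",o['opening'])
E
python3 - <<'E'
from h import *
st(); go(jw(.02,-.085,.10),JYAW)
E
```

```text
t 3.4 jig xyz [ 0.1351 -0.3592  0.1001] F jig [-0.39  0.68 -1.32] yaw err deg -0.53 tilt [-0.0028  0.0018 -1.    ] tq [ 0.03  0.03 -0.04] op 0.021039631664339038
turn [ 0.18  0.05 -0.53] shift [-0.2731  0.1177  0.0007] t 3.4
```

>>> {"name": "jog_arm", "arguments": {"deltas": [[[0.2, 0, -0.5], [-0.02, 0.0085, 0], 0.0], [[0.2, 0, -0.5], [-0.055, 0.0235, 0], 0.0], [[0.2, 0, -0.5], [-0.09, 0.039, 0], 0.0], [[0.2, 0, -0.5], [-0.13, 0.056, 0], 0.0], [[0.2, 0, -0.5], [-0.17, 0.073, 0], 0.0], [[0.2, 0, -0.5], [-0.205, 0.0885, 0], 0.0], [[0.2, 0, -0.5], [-0.24, 0.1035, 0], 0.0], [[0.2, 0, -0.5], [-0.26, 0.112, 0], 0.0], [[0.2, 0, -0.5], [-0.273, 0.118, 0], 0.0], [[0.2, 0, -0.5], [-0.273, 0.118, 0], 0.0], [[0.2, 0, -0.5], [-0.273, 0.118, 0], 0.0], [[0.2, 0, -0.5], [-0.273, 0.118, 0], 0.0]]}}

```text
t: 4.4
tool_pos: [0.5724, 0.001, 0.1019]
tool_rot: [-1.884, 2.512, -0.005]
contact_force: [-0.4, -0.6, -0.4]
opening: 0.0215
```

Run:
```python
from h import *
st(); go(jw(.02,-.085,.058),JYAW)
s=get_image("scene")
crop("",222,130,128,125,5,"pics/s3.png",s)
```

```text
t 4.4 jig xyz [ 0.0213 -0.0864  0.1019] F jig [-0.24 -0.71 -0.42] yaw err deg -0.08 tilt [ 0.003  -0.0016 -1.    ] tq [-0.01  0.01 -0.  ] op 0.021462491013221126
turn [-0.19 -0.04 -0.08] shift [-0.0015  0.0014  0.0439] t 4.4
```

View pics/s3.png

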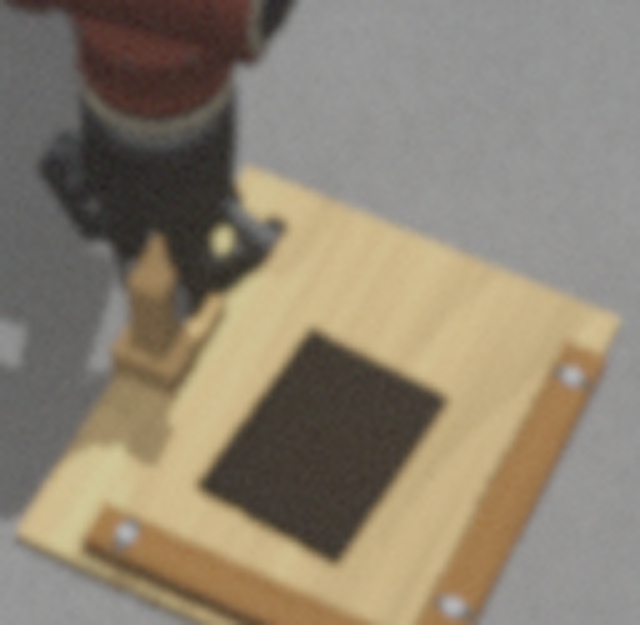

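The crop shows the block held over the board's -y edge at (170,330), with the plate ahead of it at (325,445). Descending now.

>>> {"name": "jog_arm", "arguments": {"deltas": [[[0, 0, 0], [0, 0, 0.015], 0.0], [[0, 0, 0], [0, 0, 0.03], 0.0], [[0, 0, 0], [0, 0, 0.036], 0.0], [[0, 0, 0], [0, 0, 0.04], 0.0], [[0, 0, 0], [0, 0, 0.043], 0.0], [[0, 0, 0], [0, 0, 0.043], 0.0], [[0, 0, 0], [0, 0, 0.043], 0.0], [[0, 0, 0], [0, 0, 0.043], 0.0]]}}

```text
t: 5.12
tool_pos: [0.573, 0.0018, 0.0601]
tool_rot: [-1.884, 2.51, -0.006]
contact_force: [-0.4, 0.0, -1.3]
opening: 0.0214
```

Run:
```python
from h import *
st(); 
s=get_image("scene")
crop("",222,130,128,125,5,"pics/s4.png",s)
```

```text
t 5.1167 jig xyz [ 0.0217 -0.0854  0.0601] F jig [-0.36 -0.1  -1.26] yaw err deg -0.04 tilt [ 0.0048 -0.0012 -1.    ] tq [ 0.03  0.   -0.07] op 0.021362298041713485
```

View pics/s4.png

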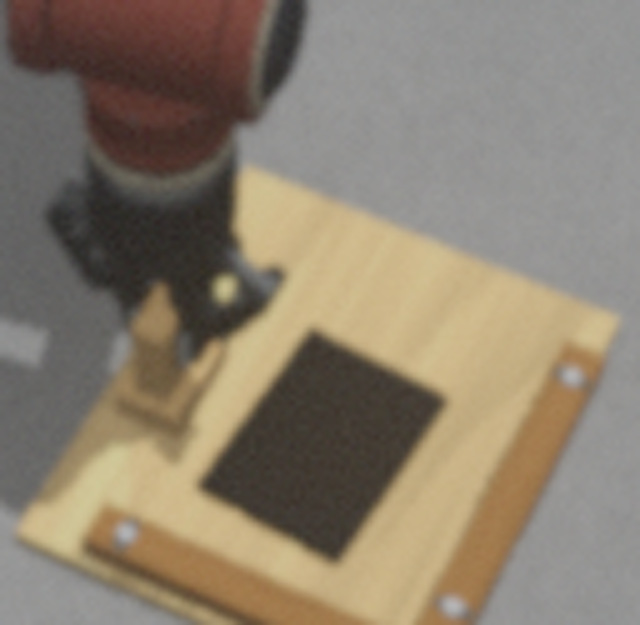

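>>> {"name": "jog_arm", "arguments": {"deltas": [[[0, 0, 0], [-0.004, 0, 0.001], 0.0], [[0, 0, 0], [-0.008, 0, 0.002], 0.0], [[0, 0, 0], [-0.012, 0, 0.002], 0.0], [[0, 0, 0], [-0.014, 0, 0.002], 0.0], [[0, 0, 0], [-0.015, 0, 0.002], 0.0], [[0, 0, 0], [-0.016, 0, 0.002], 0.0], [[0, 0, 0], [-0.017, 0, 0.002], 0.0], [[0, 0, 0], [-0.018, 0, 0.002], 0.0], [[0, 0, 0], [-0.019, 0, 0.002], 0.0], [[0, 0, 0], [-0.02, 0, 0.002], 0.0], [[0, 0, 0], [-0.021, 0, 0.002], 0.0], [[0, 0, 0], [-0.022, 0, 0.002], 0.0]]}}

```text
t: 6.17
tool_pos: [0.5786, 0.0231, 0.0572]
tool_rot: [-1.885, 2.511, -0.004]
contact_force: [-0.4, 0.7, -1.7]
opening: 0.0214
```

Run:
```python
from h import *
st()
```

```text
t 6.1667 jig xyz [ 0.0211 -0.0634  0.0572] F jig [-0.57  0.56 -1.68] yaw err deg -0.04 tilt [ 0.0033 -0.001  -1.    ] tq [0.04 0.01 0.04] op 0.021418267121306653
```

>>> {"name": "jog_arm", "arguments": {"deltas": [[[0, 0, 0], [-0.001, 0, 0], 0.0], [[0, 0, 0], [-0.002, 0, 0], 0.0], [[0, 0, 0], [-0.003, 0, 0], 0.0], [[0, 0, 0], [-0.004, 0, 0], 0.0], [[0, 0, 0], [-0.005, 0, 0], 0.0], [[0, 0, 0], [-0.006, 0, 0], 0.0], [[0, 0, 0], [-0.007, 0, 0], 0.0], [[0, 0, 0], [-0.008, 0, 0], 0.0], [[0, 0, 0], [-0.009, 0, 0], 0.0], [[0, 0, 0], [-0.01, 0, 0], 0.0], [[0, 0, 0], [-0.011, 0, 0], 0.0], [[0, 0, 0], [-0.012, 0, 0], 0.0]]}}

```text
t: 7.17
tool_pos: [0.5819, 0.0347, 0.0572]
tool_rot: [-1.885, 2.511, -0.004]
contact_force: [-1.1, 0.2, -1.5]
opening: 0.0211
```

Run:
```python
from h import *
st()
s=get_image("scene")
crop("",222,130,128,125,5,"pics/s5.png",s)
```

```text
t 7.1667 jig xyz [ 0.021  -0.0514  0.0572] F jig [-1.13 -0.11 -1.53] yaw err deg -0.03 tilt [ 0.0034 -0.001  -1.    ] tq [-0.25 -0.05 -0.02] op 0.021120668680212503
```

View pics/s5.png

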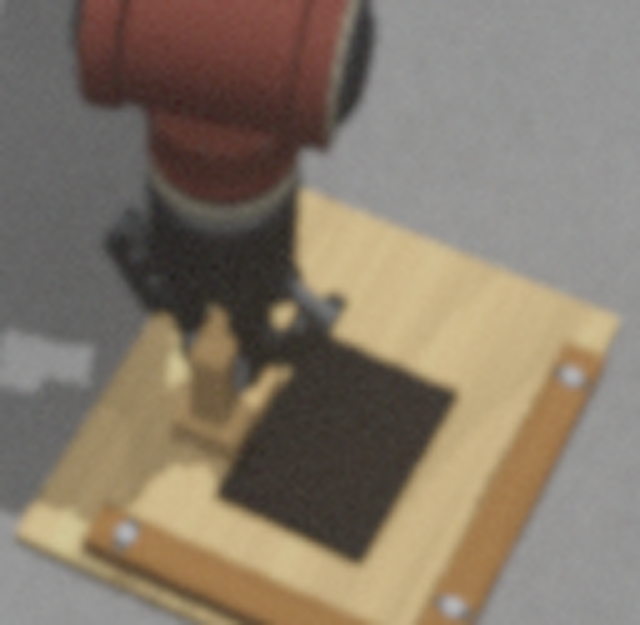

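The crop shows the block face against the plate's -y edge, near (245,440), and the plate now squared up with it. I'll keep pushing.

>>> {"name": "jog_arm", "arguments": {"deltas": [[[0, 0, 0], [-0.0015, 0, 0], 0.0], [[0, 0, 0], [-0.0035, 0, 0], 0.0], [[0, 0, 0], [-0.0055, 0, 0], 0.0], [[0, 0, 0], [-0.0075, 0, 0], 0.0], [[0, 0, 0], [-0.0095, 0, 0], 0.0], [[0, 0, 0], [-0.0115, 0, 0], 0.0], [[0, 0, 0], [-0.0135, 0, 0], 0.0], [[0, 0, 0], [-0.0155, 0, 0], 0.0], [[0, 0, 0], [-0.0175, 0, 0], 0.0], [[0, 0, 0], [-0.0195, 0, 0], 0.0], [[0, 0, 0], [-0.0215, 0, 0], 0.0], [[0, 0, 0], [-0.023, 0, 0], 0.0]]}}

```text
t: 8.22
tool_pos: [0.5884, 0.0569, 0.0572]
tool_rot: [-1.885, 2.511, -0.004]
contact_force: [-0.9, -1.8, -0.8]
opening: 0.0218
```

Run:
```python
from h import *
st()
```

```text
t 8.2167 jig xyz [ 0.0211 -0.0282  0.0572] F jig [-0.32 -1.96 -0.83] yaw err deg -0.03 tilt [ 0.0033 -0.001  -1.    ] tq [-0.28  0.07  0.02] op 0.02175109746245579
```

>>> {"name": "jog_arm", "arguments": {"deltas": [[[0, 0, 0], [-0.001, 0, 0], 0.0], [[0, 0, 0], [-0.002, 0, 0], 0.0], [[0, 0, 0], [-0.003, 0, 0], 0.0], [[0, 0, 0], [-0.004, 0, 0], 0.0], [[0, 0, 0], [-0.005, 0, 0], 0.0], [[0, 0, 0], [-0.006, 0, 0], 0.0], [[0, 0, 0], [-0.007, 0, 0], 0.0], [[0, 0, 0], [-0.008, 0, 0], 0.0], [[0, 0, 0], [-0.009, 0, 0], 0.0], [[0, 0, 0], [-0.01, 0, 0], 0.0], [[0, 0, 0], [-0.0105, 0, 0], 0.0]]}}

```text
t: 9.13
tool_pos: [0.5913, 0.0669, 0.0572]
tool_rot: [-1.885, 2.511, -0.004]
contact_force: [-0.8, -0.6, -0.7]
opening: 0.0215
```

Run:
```python
from h import *
st()
t=get_image("top"); s=get_image("scene")
crop("",222,130,128,125,5,"pics/s6.png",s)
crop("",185,150,114,116,5,"pics/t6.png",t)
```

```text
t 9.1333 jig xyz [ 0.0211 -0.0178  0.0572] F jig [-0.63 -0.83 -0.69] yaw err deg -0.03 tilt [ 3.4e-03 -9.0e-04 -1.0e+00] tq [-0.26  0.1   0.08] op 0.021495351280969136
```

View pics/s6.png

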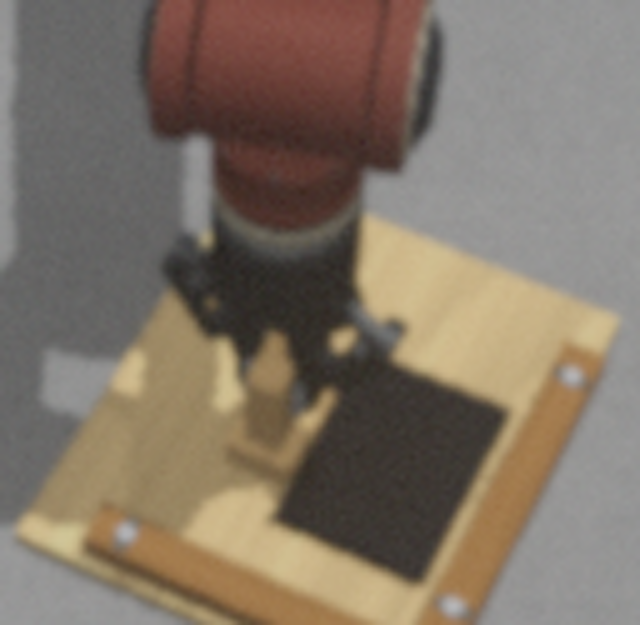

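View pics/t6.png

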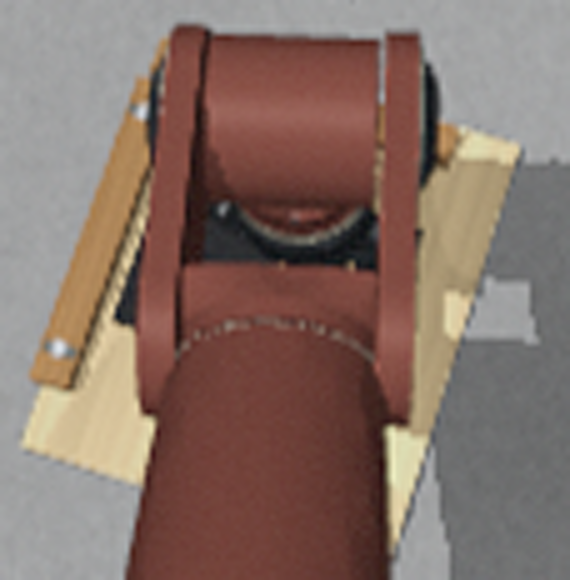

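The scene crop shows the plate (395,470) square to the jig, with a thin gap left to the left fence (about 7 mm). From here I'll feel for it slowly.

>>> {"name": "jog_arm", "arguments": {"deltas": [[[0, 0, 0], [-0.0005, 0, 0], 0.0], [[0, 0, 0], [-0.001, 0, 0], 0.0], [[0, 0, 0], [-0.0015, 0, 0], 0.0], [[0, 0, 0], [-0.002, 0, 0], 0.0], [[0, 0, 0], [-0.0025, 0, 0], 0.0], [[0, 0, 0], [-0.003, 0, 0], 0.0], [[0, 0, 0], [-0.0035, 0, 0], 0.0]]}}

```text
t: 9.82
tool_pos: [0.5922, 0.0702, 0.0572]
tool_rot: [-1.885, 2.511, -0.004]
contact_force: [0.5, -1.9, -0.3]
opening: 0.0214
```

>>> {"name": "jog_arm", "arguments": {"deltas": [[[0, 0, 0], [-0.0005, 0, 0], 0.0], [[0, 0, 0], [-0.001, 0, 0], 0.0]]}}

```text
t: 9.98
tool_pos: [0.5925, 0.0711, 0.0572]
tool_rot: [-1.885, 2.511, -0.004]
contact_force: [0.9, -1.6, -1.3]
opening: 0.0212
```

>>> {"name": "jog_arm", "arguments": {"deltas": [[[0, 0, 0], [-0.0005, 0, 0], 0.0], [[0, 0, 0], [-0.001, 0, 0], 0.0]]}}

```text
t: 10.15
tool_pos: [0.5928, 0.0721, 0.0572]
tool_rot: [-1.885, 2.511, -0.004]
contact_force: [-0.1, -1.8, -0.6]
opening: 0.0216
```

Run:
```python
from h import *
st()
```

```text
t 10.15 jig xyz [ 0.0211 -0.0124  0.0572] F jig [ 0.42 -1.73 -0.62] yaw err deg -0.03 tilt [ 0.0033 -0.001  -1.    ] tq [-0.26  0.09  0.05] op 0.021577001577156297
```

>>> {"name": "jog_arm", "arguments": {"deltas": [[[0, 0, 0], [-0.0005, 0, 0], 0.0], [[0, 0, 0], [-0.001, 0, 0], 0.0]]}}

```text
t: 10.32
tool_pos: [0.593, 0.0731, 0.0572]
tool_rot: [-1.885, 2.511, -0.004]
contact_force: [0.4, -1.4, -2.1]
opening: 0.0213
```

>>> {"name": "jog_arm", "arguments": {"deltas": [[[0, 0, 0], [-0.0005, 0, 0], 0.0], [[0, 0, 0], [-0.001, 0, 0], 0.0]]}}

```text
t: 10.48
tool_pos: [0.5933, 0.074, 0.0572]
tool_rot: [-1.885, 2.511, -0.004]
contact_force: [-0.2, -2.2, -1.3]
opening: 0.0214
```

>>> {"name": "jog_arm", "arguments": {"deltas": [[[0, 0, 0], [-0.0005, 0, 0], 0.0], [[0, 0, 0], [-0.001, 0, 0], 0.0]]}}

```text
t: 10.65
tool_pos: [0.5936, 0.075, 0.0572]
tool_rot: [-1.885, 2.511, -0.004]
contact_force: [-0.6, -0.5, -1.5]
opening: 0.0212
```

>>> {"name": "jog_arm", "arguments": {"deltas": [[[0, 0, 0], [-0.0005, 0, 0], 0.0], [[0, 0, 0], [-0.001, 0, 0], 0.0]]}}

```text
t: 10.82
tool_pos: [0.5938, 0.0757, 0.0572]
tool_rot: [-1.885, 2.511, -0.005]
contact_force: [-1.2, -2.9, 0.9]
opening: 0.0211
```

>>> {"name": "jog_arm", "arguments": {"deltas": [[[0, 0, 0], [-0.0005, 0, 0], 0.0]]}}

```text
t: 10.9
tool_pos: [0.5938, 0.0758, 0.0573]
tool_rot: [-1.886, 2.512, -0.006]
contact_force: [-2.4, -4.4, 0.6]
opening: 0.0213
```

Run:
```python
from h import *
st()
```

```text
t 10.9 jig xyz [ 0.0211 -0.0085  0.0573] F jig [-1.05 -4.84  0.59] yaw err deg -0.02 tilt [ 0.0027 -0.0024 -1.    ] tq [-0.92  0.41 -0.01] op 0.021338937290569276
```

>>> {"name": "jog_arm", "arguments": {"deltas": [[[0, 0, 0], [-0.0003, 0, 0], 0.0], [[0, 0, 0], [-0.0003, 0, 0], 0.0]]}}

```text
t: 11.07
tool_pos: [0.5938, 0.0759, 0.0572]
tool_rot: [-1.886, 2.512, -0.006]
contact_force: [-2.0, -4.6, 1.0]
opening: 0.0212
```

Run:
```python
from h import *
st()
s=get_image("scene")
crop("",222,130,128,125,5,"pics/s7.png",s)
```

```text
t 11.0667 jig xyz [ 0.021  -0.0085  0.0572] F jig [-0.63 -5.    0.99] yaw err deg -0.02 tilt [ 0.0024 -0.0028 -1.    ] tq [-0.95  0.4  -0.03] op 0.021226574224709478
```

View pics/s7.png

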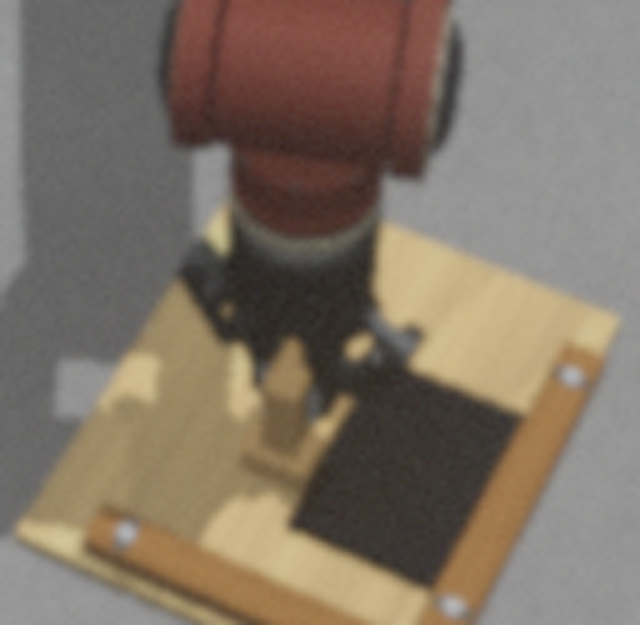

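The plate's +y edge now lies along the left fence (edge about (520,420) to (440,580)). I felt 5 N with no further motion, so the face is at about 0.1015. Now I'll retract, lift over and go to the plate's -x side.

>>> {"name": "jog_arm", "arguments": {"deltas": [[[0, 0, 0], [0.005, 0, 0], 0.0], [[0, 0, 0], [0.015, 0, 0], 0.0], [[0, 0, 0], [0.015, 0, -0.015], 0.0], [[0, 0, 0], [0.015, 0, -0.035], 0.0], [[0, 0, 0], [0.005, 0.02, -0.04], 0.0], [[0, 0, 0], [-0.012, 0.05, -0.04], 0.0], [[0, 0, 0], [-0.032, 0.08, -0.04], 0.0], [[0, 0, 0], [-0.052, 0.1, -0.04], 0.0], [[0, 0, 0], [-0.064, 0.113, -0.04], 0.0], [[0, 0, 0], [-0.064, 0.113, -0.04], 0.0], [[0, 0, 0], [-0.064, 0.113, -0.04], 0.0], [[0, 0, 0], [-0.064, 0.113, -0.04], 0.0]]}}

```text
t: 12.12
tool_pos: [0.5037, 0.1692, 0.0969]
tool_rot: [-1.884, 2.51, -0.005]
contact_force: [-0.6, 0.8, -1.6]
opening: 0.0213
```

Run:
```python
from h import *
st(); go(jw(-.092,.0565,.0575),JYAW)
t=get_image("top"); s=get_image("scene")
crop("",222,130,128,125,5,"pics/s8.png",s)
```

```text
t 12.1167 jig xyz [-0.0915  0.056   0.0969] F jig [-0.77  0.57 -1.59] yaw err deg -0.05 tilt [ 4.e-03 -9.e-04 -1.e+00] tq [-0.04 -0.02 -0.07] op 0.021259617391876318
turn [-0.23  0.02 -0.05] shift [-0.0005  0.0007  0.0394] t 12.1167
```

View pics/s8.png

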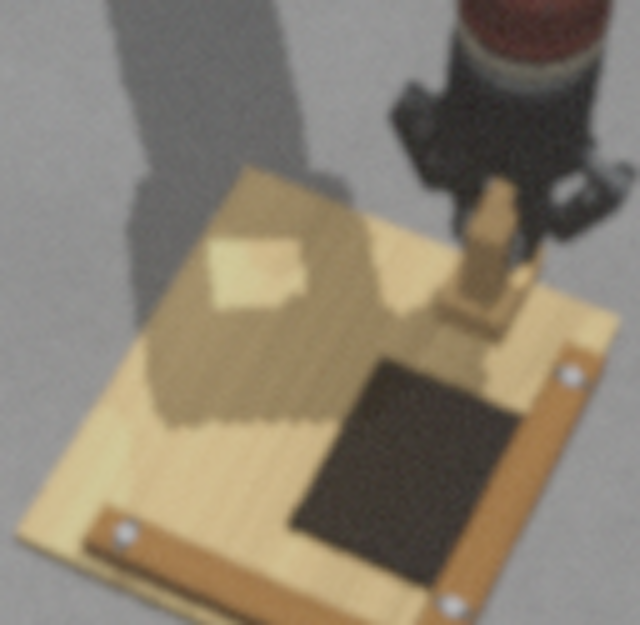

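The plate lies flush on the left fence at (410,470), and the block is behind its -x edge at (490,290). Descending and approaching.

>>> {"name": "jog_arm", "arguments": {"deltas": [[[-0.2, 0, 0], [0, 0, 0.015], 0.0], [[-0.2, 0, 0], [0, 0, 0.03], 0.0], [[-0.2, 0, 0], [0, 0, 0.036], 0.0], [[-0.2, 0, 0], [0, 0, 0.039], 0.0], [[-0.2, 0, 0], [0, -0.003, 0.039], 0.0], [[-0.2, 0, 0], [0, -0.006, 0.039], 0.0], [[-0.2, 0, 0], [0, -0.009, 0.039], 0.0], [[-0.2, 0, 0], [0, -0.011, 0.039], 0.0], [[-0.2, 0, 0], [0, -0.012, 0.039], 0.0], [[-0.2, 0, 0], [0, -0.013, 0.039], 0.0], [[-0.2, 0, 0], [0, -0.014, 0.039], 0.0], [[-0.2, 0, 0], [0, -0.015, 0.039], 0.0]]}}

```text
t: 13.22
tool_pos: [0.5176, 0.1656, 0.0579]
tool_rot: [1.886, -2.512, -0.001]
contact_force: [-2.2, 0.8, -0.5]
opening: 0.0208
```

>>> {"name": "jog_arm", "arguments": {"deltas": [[[0, 0, 0], [0, -0.001, 0], 0.0], [[0, 0, 0], [0, -0.002, 0], 0.0], [[0, 0, 0], [0, -0.003, 0], 0.0], [[0, 0, 0], [0, -0.004, 0], 0.0], [[0, 0, 0], [0, -0.005, 0], 0.0], [[0, 0, 0], [0, -0.006, 0], 0.0], [[0, 0, 0], [0, -0.007, 0], 0.0], [[0, 0, 0], [0, -0.008, 0], 0.0], [[0, 0, 0], [0, -0.009, 0], 0.0], [[0, 0, 0], [0, -0.01, 0], 0.0]]}}

```text
t: 14.05
tool_pos: [0.5275, 0.1626, 0.0578]
tool_rot: [1.886, -2.512, -0.0]
contact_force: [-1.1, 0.7, -2.1]
opening: 0.0213
```

Run:
```python
from h import *
st()
s=get_image("scene")
crop("",222,130,128,125,5,"pics/s9.png",s)
```

```text
t 14.05 jig xyz [-0.0668  0.0563  0.0578] F jig [-1.25  0.33 -2.15] yaw err deg -0.03 tilt [-1.e-04 -0.e+00 -1.e+00] tq [ 0.1   0.23 -0.06] op 0.021331795437931653
```

View pics/s9.png

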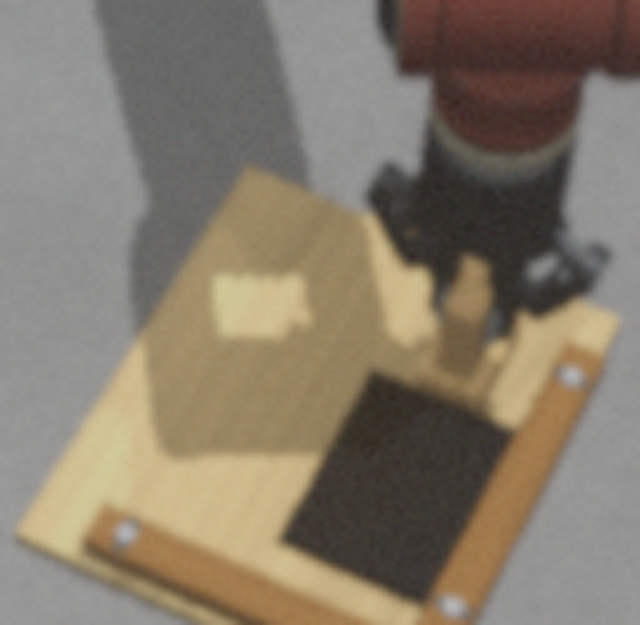

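The block face is on the plate's -x edge, near (450,395), and the plate is sliding along the left fence.

>>> {"name": "jog_arm", "arguments": {"deltas": [[[0, 0, 0], [0, -0.0015, 0], 0.0], [[0, 0, 0], [0, -0.003, 0], 0.0], [[0, 0, 0], [0, -0.0045, 0], 0.0], [[0, 0, 0], [0, -0.006, 0], 0.0], [[0, 0, 0], [0, -0.0075, 0], 0.0], [[0, 0, 0], [0, -0.009, 0], 0.0], [[0, 0, 0], [0, -0.0105, 0], 0.0], [[0, 0, 0], [0, -0.012, 0], 0.0], [[0, 0, 0], [0, -0.0135, 0], 0.0], [[0, 0, 0], [0, -0.015, 0], 0.0], [[0, 0, 0], [0, -0.016, 0], 0.0], [[0, 0, 0], [0, -0.0165, 0], 0.0]]}}

```text
t: 15.1
tool_pos: [0.5435, 0.158, 0.0579]
tool_rot: [-1.886, 2.512, -0.0]
contact_force: [-1.5, -0.4, -1.4]
opening: 0.0215
```

Run:
```python
from h import *
st()
s=get_image("scene")
crop("",222,160,128,115,5,"pics/s10.png",s)
```

```text
t 15.1 jig xyz [-0.0502  0.0564  0.0579] F jig [-1.31 -0.8  -1.42] yaw err deg -0.04 tilt [ 1.e-04 -0.e+00 -1.e+00] tq [ 0.04  0.28 -0.02] op 0.021477745366768834
```

View pics/s10.png

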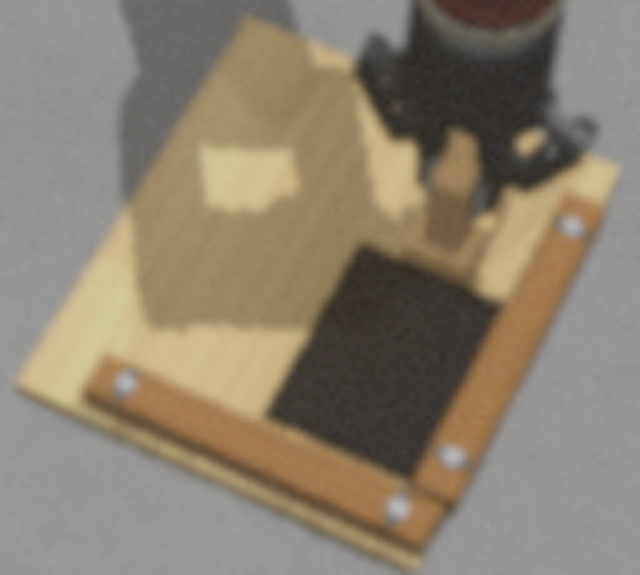

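The plate is still flush left and its +x edge is close to the far fence (about 9 mm by estimate; the fence hides the exact gap). I'll go slowly now.

>>> {"name": "jog_arm", "arguments": {"deltas": [[[0, 0, 0], [0, -0.0007, 0], 0.0], [[0, 0, 0], [0, -0.0014, 0], 0.0], [[0, 0, 0], [0, -0.0021, 0], 0.0], [[0, 0, 0], [0, -0.0028, 0], 0.0], [[0, 0, 0], [0, -0.0035, 0], 0.0], [[0, 0, 0], [0, -0.004, 0], 0.0]]}}

```text
t: 15.65
tool_pos: [0.5472, 0.1569, 0.0579]
tool_rot: [-1.886, 2.512, 0.0]
contact_force: [-0.8, 0.4, -0.1]
opening: 0.0216
```

>>> {"name": "jog_arm", "arguments": {"deltas": [[[0, 0, 0], [0, -0.0005, 0], 0.0], [[0, 0, 0], [0, -0.001, 0], 0.0]]}}

```text
t: 15.82
tool_pos: [0.5481, 0.1567, 0.0579]
tool_rot: [1.886, -2.512, -0.0]
contact_force: [-1.6, 0.3, -0.9]
opening: 0.0215
```

>>> {"name": "jog_arm", "arguments": {"deltas": [[[0, 0, 0], [0, -0.0005, 0], 0.0], [[0, 0, 0], [0, -0.001, 0], 0.0]]}}

```text
t: 15.98
tool_pos: [0.5491, 0.1564, 0.0579]
tool_rot: [1.886, -2.512, -0.0]
contact_force: [-0.8, 0.6, -1.3]
opening: 0.0212
```

>>> {"name": "jog_arm", "arguments": {"deltas": [[[0, 0, 0], [0, -0.0005, 0], 0.0], [[0, 0, 0], [0, -0.001, 0], 0.0]]}}

```text
t: 16.15
tool_pos: [0.5501, 0.1561, 0.0579]
tool_rot: [1.886, -2.512, 0.0]
contact_force: [-1.8, 0.1, -0.0]
opening: 0.0215
```

>>> {"name": "jog_arm", "arguments": {"deltas": [[[0, 0, 0], [0, -0.0005, 0], 0.0], [[0, 0, 0], [0, -0.001, 0], 0.0]]}}

```text
t: 16.32
tool_pos: [0.551, 0.1558, 0.0579]
tool_rot: [1.886, -2.512, 0.0]
contact_force: [-0.9, -1.2, -0.9]
opening: 0.0213
```

>>> {"name": "jog_arm", "arguments": {"deltas": [[[0, 0, 0], [0, -0.0005, 0], 0.0], [[0, 0, 0], [0, -0.001, 0], 0.0]]}}

```text
t: 16.48
tool_pos: [0.552, 0.1556, 0.0579]
tool_rot: [1.886, -2.512, -0.0]
contact_force: [-1.1, -0.2, -0.6]
opening: 0.0215
```

>>> {"name": "jog_arm", "arguments": {"deltas": [[[0, 0, 0], [0, -0.0005, 0], 0.0], [[0, 0, 0], [0, -0.001, 0], 0.0]]}}

```text
t: 16.65
tool_pos: [0.5529, 0.1553, 0.0579]
tool_rot: [-1.886, 2.512, 0.0]
contact_force: [-0.6, 0.2, -0.6]
opening: 0.0211
```

>>> {"name": "jog_arm", "arguments": {"deltas": [[[0, 0, 0], [0, -0.0005, 0], 0.0], [[0, 0, 0], [0, -0.001, 0], 0.0]]}}

```text
t: 16.82
tool_pos: [0.5539, 0.155, 0.0579]
tool_rot: [1.886, -2.512, 0.0]
contact_force: [-1.8, 0.4, -0.9]
opening: 0.021
```

Run:
```python
from h import *
st()
```

```text
t 16.8167 jig xyz [-0.0393  0.0563  0.0579] F jig [-1.87 -0.11 -0.93] yaw err deg -0.03 tilt [-0. -0. -1.] tq [ 0.02  0.29 -0.02] op 0.02102048091406525
```

>>> {"name": "jog_arm", "arguments": {"deltas": [[[0, 0, 0], [0, -0.0005, 0], 0.0], [[0, 0, 0], [0, -0.001, 0], 0.0]]}}

```text
t: 16.98
tool_pos: [0.5544, 0.1549, 0.0578]
tool_rot: [1.886, -2.512, -0.002]
contact_force: [-4.6, 1.6, 1.3]
opening: 0.021
```

Contact: only 0.5 mm of motion, with the force rising. One more small step to seat it.

>>> {"name": "jog_arm", "arguments": {"deltas": [[[0, 0, 0], [0, -0.0003, 0], 0.0], [[0, 0, 0], [0, -0.0005, 0], 0.0], [[0, 0, 0], [0, -0.0005, 0], 0.0]]}}

```text
t: 17.23
tool_pos: [0.5544, 0.1549, 0.0577]
tool_rot: [1.885, -2.511, -0.003]
contact_force: [-5.1, 0.9, 1.3]
opening: 0.0213
```

Run:
```python
from h import *
st()
s=get_image("scene")
crop("",222,160,128,115,5,"pics/s11.png",s)
```

```text
t 17.2333 jig xyz [-0.0388  0.0564  0.0577] F jig [-5.19 -0.59  1.33] yaw err deg -0.03 tilt [-2.3e-03  4.0e-04 -1.0e+00] tq [ 0.28  1.01 -0.03] op 0.021263960059265726
```

View pics/s11.png

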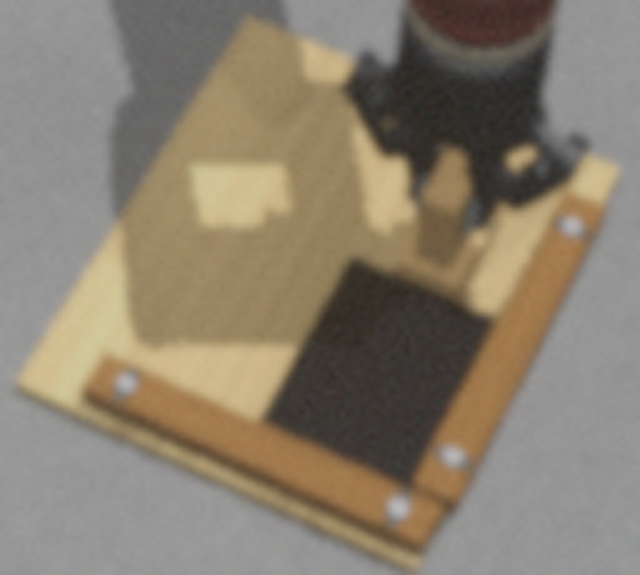

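The plate sits in the corner with its edges on both fences, and the force is a steady 5 N. I'll go round and re-check the left fence with another gentle +y touch.

>>> {"name": "jog_arm", "arguments": {"deltas": [[[0, 0, 0], [0, 0.005, 0], 0.0], [[0, 0, 0], [0, 0.015, 0], 0.0], [[0, 0, 0], [0, 0.015, -0.015], 0.0], [[0, 0, 0], [0, 0.015, -0.035], 0.0], [[0, 0, 0], [0.02, 0.0, -0.04], 0.0], [[0, 0, 0], [0.045, -0.025, -0.04], 0.0], [[0, 0, 0], [0.07, -0.06, -0.04], 0.0], [[0, 0, 0], [0.088, -0.08, -0.04], 0.0], [[0, 0, 0], [0.088, -0.089, -0.04], 0.0], [[0, 0, 0], [0.088, -0.089, -0.03], 0.0], [[0, 0, 0], [0.088, -0.089, -0.015], 0.0], [[0, 0, 0], [0.088, -0.089, -0.004], 0.0]]}}

```text
t: 18.28
tool_pos: [0.615, 0.0463, 0.0601]
tool_rot: [1.887, -2.511, -0.002]
contact_force: [-0.5, 0.3, -2.3]
opening: 0.021
```

>>> {"name": "jog_arm", "arguments": {"deltas": [[[0, 0, 0], [0, 0, 0.004], 0.0], [[0, 0, 0], [0, 0, 0.004], 0.0], [[0, 0, 0], [-0.002, 0, 0.004], 0.0], [[0, 0, 0], [-0.004, 0, 0.004], 0.0]]}}

```text
t: 18.62
tool_pos: [0.6168, 0.0499, 0.0574]
tool_rot: [1.887, -2.511, -0.001]
contact_force: [-0.6, -0.3, -0.9]
opening: 0.0214
```

Run:
```python
from h import *
st()
s=get_image("scene")
crop("",222,160,128,115,5,"pics/s12.png",s)
```

```text
t 18.6167 jig xyz [ 0.0503 -0.027   0.0574] F jig [-0.5  -0.44 -0.91] yaw err deg 0.01 tilt [-4.e-04  2.e-04 -1.e+00] tq [-0.   -0.03  0.04] op 0.0213638563685845
```

View pics/s12.png

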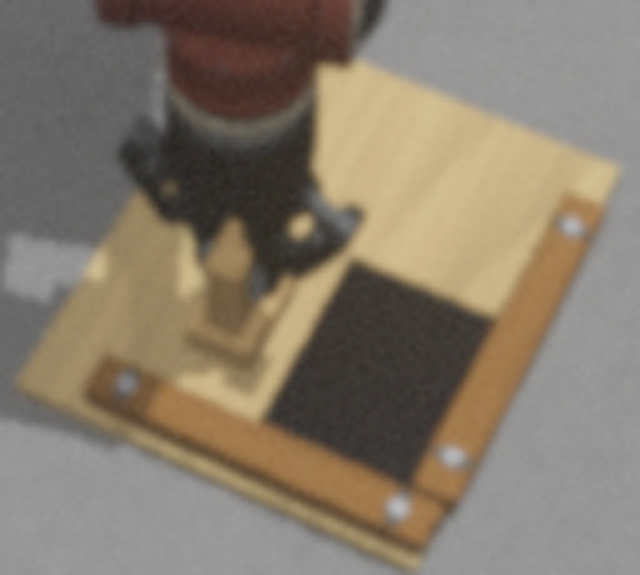

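The block is aligned off the plate's -y edge and about 18 mm short of it. Approaching.

>>> {"name": "jog_arm", "arguments": {"deltas": [[[0, 0, 0], [-0.002, 0, 0], 0.0], [[0, 0, 0], [-0.004, 0, 0], 0.0], [[0, 0, 0], [-0.006, 0, 0], 0.0], [[0, 0, 0], [-0.008, 0, 0], 0.0], [[0, 0, 0], [-0.01, 0, 0], 0.0], [[0, 0, 0], [-0.011, 0, 0], 0.0], [[0, 0, 0], [-0.012, 0, 0], 0.0], [[0, 0, 0], [-0.013, 0, 0], 0.0], [[0, 0, 0], [-0.014, 0, 0], 0.0], [[0, 0, 0], [-0.015, 0, 0], 0.0], [[0, 0, 0], [-0.0155, 0, 0], 0.0], [[0, 0, 0], [-0.016, 0, 0], 0.0]]}}

```text
t: 19.67
tool_pos: [0.6218, 0.0645, 0.0578]
tool_rot: [1.886, -2.512, -0.0]
contact_force: [-0.3, -0.0, -1.9]
opening: 0.0213
```

>>> {"name": "jog_arm", "arguments": {"deltas": [[[0, 0, 0], [-0.0005, 0, 0], 0.0], [[0, 0, 0], [-0.001, 0, 0], 0.0]]}}

```text
t: 19.83
tool_pos: [0.6221, 0.0654, 0.0578]
tool_rot: [1.886, -2.512, -0.0]
contact_force: [-1.0, -0.1, -1.3]
opening: 0.0212
```

Run:
```python
from h import *
st()
```

```text
t 19.8333 jig xyz [ 0.051  -0.0107  0.0578] F jig [-0.89 -0.38 -1.26] yaw err deg -0.04 tilt [-1.e-04  0.e+00 -1.e+00] tq [-0.01  0.    0.  ] op 0.021247006225601474
```

>>> {"name": "jog_arm", "arguments": {"deltas": [[[0, 0, 0], [-0.0005, 0, 0], 0.0], [[0, 0, 0], [-0.001, 0, 0], 0.0], [[0, 0, 0], [-0.0015, 0, 0], 0.0], [[0, 0, 0], [-0.002, 0, 0], 0.0]]}}

```text
t: 20.17
tool_pos: [0.6226, 0.0672, 0.0579]
tool_rot: [1.886, -2.512, 0.0]
contact_force: [-0.4, -1.3, -1.0]
opening: 0.021
```

Run:
```python
from h import *
st()
```

```text
t 20.1667 jig xyz [ 0.0511 -0.0088  0.0579] F jig [-0.04 -1.36 -0.99] yaw err deg -0.03 tilt [-2.e-04 -5.e-04 -1.e+00] tq [-0.31  0.11 -0.05] op 0.02101623459003603
```

>>> {"name": "jog_arm", "arguments": {"deltas": [[[0, 0, 0], [-0.0003, 0, 0], 0.0], [[0, 0, 0], [-0.0006, 0, 0], 0.0], [[0, 0, 0], [-0.0006, 0, 0], 0.0]]}}

```text
t: 20.42
tool_pos: [0.6227, 0.0673, 0.0579]
tool_rot: [1.885, -2.511, 0.001]
contact_force: [-1.2, -3.6, 0.4]
opening: 0.021
```

Run:
```python
from h import *
st()
```

```text
t 20.4167 jig xyz [ 0.0511 -0.0087  0.0579] F jig [-0.12 -3.83  0.41] yaw err deg -0.04 tilt [-6.0e-04 -1.2e-03 -1.0e+00] tq [-0.63  0.29 -0.07] op 0.021008724974880627
```

Stalled at the same place as before (-0.0087, 3.8 N), so the plate is seated on both fences. I'll retract, lift and carry the block back to its free original spot.

>>> {"name": "jog_arm", "arguments": {"deltas": [[[0, 0, 0], [0.005, 0, 0], 0.0], [[0, 0, 0], [0.015, 0, 0], 0.0], [[0, 0, 0], [0.02, 0, -0.015], 0.0], [[0, 0, 0], [0.03, 0, -0.035], 0.0], [[0, 0, 0], [0.06, -0.007, -0.045], 0.0], [[0, 0, 0], [0.1, -0.02, -0.045], 0.0], [[0, 0, 0], [0.14, -0.03, -0.045], 0.0], [[0, 0, 0], [0.18, -0.04, -0.045], 0.0], [[0, 0, 0], [0.22, -0.05, -0.045], 0.0], [[0, 0, 0], [0.26, -0.06, -0.045], 0.0], [[0, 0, 0], [0.3, -0.07, -0.045], 0.0], [[0, 0, 0], [0.335, -0.08, -0.045], 0.0]]}}

```text
t: 21.42
tool_pos: [0.6056, -0.2793, 0.1045]
tool_rot: [-1.884, 2.513, -0.003]
contact_force: [-0.1, 0.2, -0.4]
opening: 0.0216
```

>>> {"name": "jog_arm", "arguments": {"deltas": [[[0, 0, 0], [0.015, -0.004, 0], 0.0], [[0, 0, 0], [0.015, -0.004, 0], 0.0], [[0, 0, 0], [0.015, -0.004, 0], 0.0]]}}

```text
t: 21.67
tool_pos: [0.6056, -0.2924, 0.1037]
tool_rot: [-1.883, 2.513, -0.0]
contact_force: [-0.2, 0.6, -1.6]
opening: 0.0211
```

Run:
```python
from h import *
st()
t=get_image("top"); s=get_image("scene")
crop("",185,150,114,116,5,"pics/t13.png",t)
crop("",100,100,230,170,3,"pics/s13.png",s)
```

```text
t 21.6667 jig xyz [ 0.1349 -0.3589  0.1037] F jig [-0.35  0.48 -1.56] yaw err deg -0.15 tilt [ 9.e-04  6.e-04 -1.e+00] tq [ 0.05 -0.02  0.01] op 0.021117020247499594
```

View pics/t13.png

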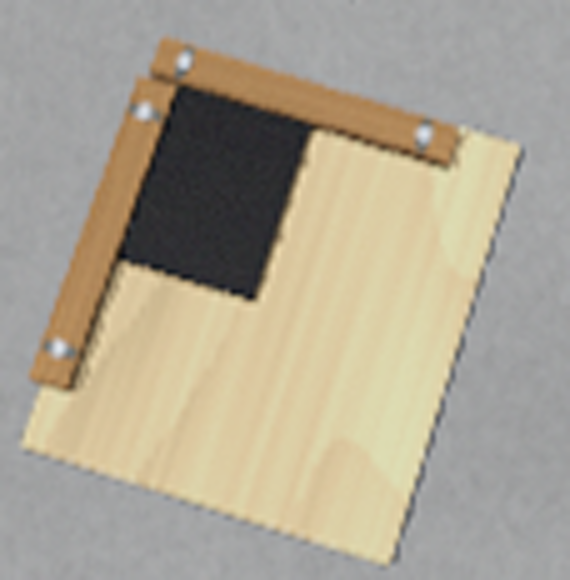

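View pics/s13.png

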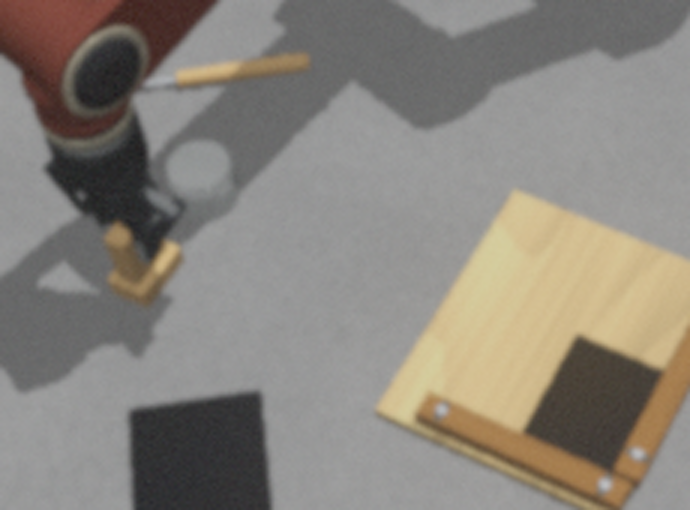

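The top crop shows the plate tight in the corner, with edges (175,85) to (308,128) and (175,85) to (125,260) and no gap to either fence. The scene crop shows the block held upright over its old spot. Lowering it and feeling for the bench.

>>> {"name": "jog_arm", "arguments": {"deltas": [[[0, 0, 0], [0, 0, 0.01], 0.0], [[0, 0, 0], [0, 0, 0.025], 0.0], [[0, 0, 0], [0, 0, 0.04], 0.0], [[0, 0, 0], [0, 0, 0.05], 0.0], [[0, 0, 0], [0, 0, 0.054], 0.0], [[0, 0, 0], [0, 0, 0.056], 0.0], [[0, 0, 0], [0, 0, 0.057], 0.0], [[0, 0, 0], [0, 0, 0.058], 0.0], [[0, 0, 0], [0, 0, 0.058], 0.0], [[0, 0, 0], [0, 0, 0.058], 0.0]]}}

```text
t: 22.6
tool_pos: [0.6062, -0.292, 0.0455]
tool_rot: [-1.886, 2.512, -0.002]
contact_force: [0.8, -0.8, -1.9]
opening: 0.0216
```

>>> {"name": "jog_arm", "arguments": {"deltas": [[[0, 0, 0], [0, 0, 0.0005], 0.0], [[0, 0, 0], [0, 0, 0.001], 0.0], [[0, 0, 0], [0, 0, 0.001], 0.0]]}}

```text
t: 22.85
tool_pos: [0.606, -0.2918, 0.0441]
tool_rot: [-1.886, 2.512, -0.001]
contact_force: [-0.7, 0.0, -2.2]
opening: 0.0213
```

>>> {"name": "jog_arm", "arguments": {"deltas": [[[0, 0, 0], [0, 0, 0.0005], 0.0], [[0, 0, 0], [0, 0, 0.001], 0.0], [[0, 0, 0], [0, 0, 0.001], 0.0]]}}

```text
t: 23.1
tool_pos: [0.606, -0.2918, 0.0441]
tool_rot: [1.886, -2.512, 0.001]
contact_force: [-2.9, 1.8, 4.4]
opening: 0.0215
```

Touched the bench at z=0.0441. Releasing, then lifting clear.

>>> {"name": "jog_arm", "arguments": {"deltas": [[[0, 0, 0], [0, 0, -0.0005], 0.0], [[0, 0, 0], [0, 0, -0.0005], 0.03], [[0, 0, 0], [0, 0, -0.0005], 0.05], [[0, 0, 0], [0, 0, -0.0005], 0.07], [[0, 0, 0], [0, 0, -0.0005], 0.08], [[0, 0, 0], [0, 0, -0.0005], 0.08], [[0, 0, 0], [0, 0, -0.0005], 0.08], [[0, 0, 0], [0, 0, -0.02], 0.08], [[0, 0, 0], [0, 0, -0.05], 0.08], [[0, 0, 0], [0, 0, -0.08], 0.08], [[0, 0, 0], [0, 0, -0.11], 0.08], [[0, 0, 0], [0, 0, -0.13], 0.08]]}}

```text
t: 24.1
tool_pos: [0.6068, -0.2922, 0.1767]
tool_rot: [-1.885, 2.511, -0.006]
contact_force: [0.2, -0.2, 0.2]
opening: 0.0798
```

>>> {"name": "jog_arm", "arguments": {"deltas": [[[0, 0, 0], [0.04, 0.03, 0], 0.08], [[0, 0, 0], [0.08, 0.06, 0], 0.08], [[0, 0, 0], [0.11, 0.09, 0], 0.08], [[0, 0, 0], [0.11, 0.09, 0], 0.08], [[0, 0, 0], [0.11, 0.09, 0], 0.08], [[0, 0, 0], [0.11, 0.09, 0], 0.08]]}}

```text
t: 24.6
tool_pos: [0.4882, -0.3726, 0.173]
tool_rot: [-1.883, 2.514, -0.0]
contact_force: [-0.2, 0.1, 0.7]
opening: 0.0797
```

Run:
```python
from h import *
st()
t=get_image("top"); s=get_image("scene")
cv2.imwrite("pics/t14.png",cv2.resize(t[:,:,::-1],(800,600),interpolation=cv2.INTER_CUBIC))
crop("",125,170,50,50,12,"pics/s14.png",s)
crop("",222,160,128,115,5,"pics/s14j.png",s)
```

```text
t 24.6 jig xyz [ 0.0445 -0.4687  0.173 ] F jig [-0.26  0.07  0.74] yaw err deg -0.15 tilt [ 6.e-04  1.e-04 -1.e+00] tq [-0.02  0.01  0.03] op 0.07967109708526224
```

View pics/t14.png

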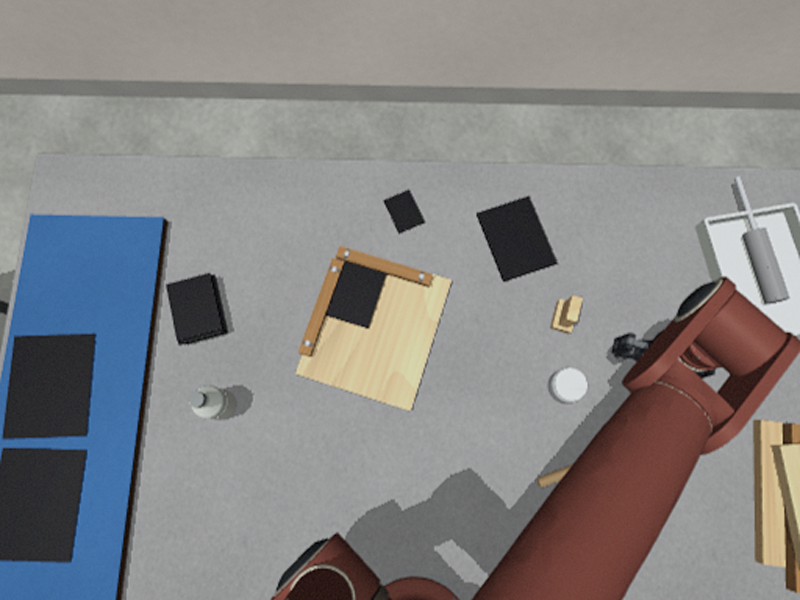

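View pics/s14.png

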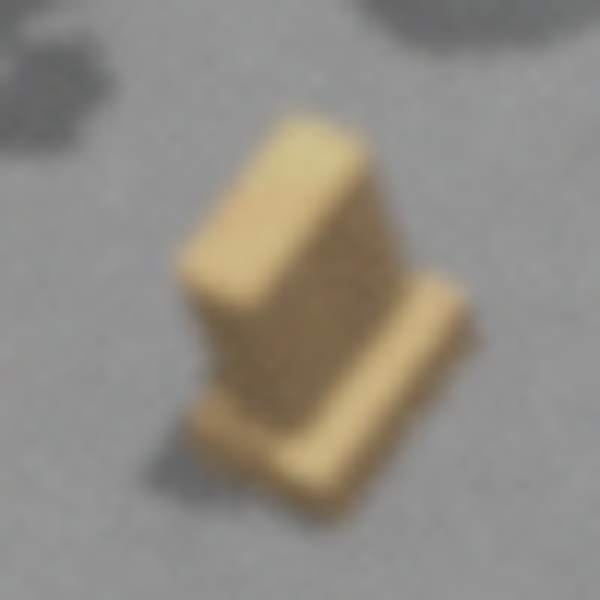

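View pics/s14j.png

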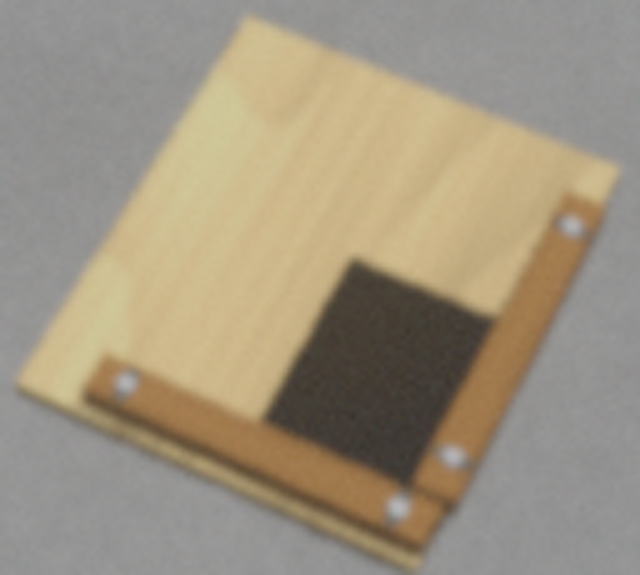

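The block stands upright at its old spot, top view (567,313). The plate is tight in the corner, and the tin, glue, stack and scraper look unmoved. Handing in.

Run:
```python
from h import *
job.finish_job(); st()
```

```text
the job is handed in; nothing more can be done
the job is handed in; nothing more can be done
```

The job is handed in at 24.6 s, but no verdict was reported.

- **Pushing:** I picked the push block up by its handle and squared the plate with it. I pushed the plate to the left fence, slid it along to the far fence, then touched the left side again. At each fence the block stopped moving at about 4–5 N, with the limit at 20 N. The wrist force was read at the end of each move, so a brief peak in between would not show.
- **Fences:** In the jig's frame I felt the far face at about x = +111 mm and the left face at about y = +101 mm. The second left-side touch stopped within 0.2 mm of the first.
- **Final checks:** The last pictures show the plate with no visible gap to either fence. The block stands upright and released on the bench where it started, with the gripper clear. The tin, glue and stack appear unmoved. The arm hid most of the scraper in the last top view, and only its handle could be seen there. The camera resolves only about 1–2 mm, so flushness within 1.5 mm rests mainly on the felt stops.
- **Disagreement:** Before contact, the cameras put the left face at 99 mm (top view) and 105 mm (scene view), so I went by the felt value. For the far face they gave 107–110 mm, just short of where I felt it. No check failed.

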